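# Set the lathe's speed selector to three and start it

### The arm

A 6-joint arm with a two-finger parallel gripper is mounted at the origin on the work surface. World frame = base frame: x ahead of the robot, y to its left, z up, the work surface at z = 0. Lengths are in m, angles in rad, forces in N, time in s.
With the tool pointing down it reaches from about 0.4 to 0.825 m from the base axis. Payload 7 kg.
Tool frame: the origin (TCP) lies between the finger pads; the fingertips stand 25 mm ahead of it and the grasp point (between the pads) lies 6 mm ahead of it (env.nose_length is the distance from the TCP to the fingertips, in m); z points along the fingers, y is the line along which they close (so a half turn about z gives the same grasp; the last joint's range is limited). The gripper opens to 88 mm and grips with 3 to 60 N. Pads are 19 mm wide; open, the fingers measure 130 mm over their backs; the gripper's body (78 mm by 193 mm) begins 47 mm behind the grasp point.
Start: joints at [1.601, 0.359, 0.012, 0, -1.224, -0.288], TCP at [0.172, 0.653, 0.252] pointing down, gripper open.
Joint ranges: [-3.07, 3.07], [-1.43, 2.12], [-1.02, 1.25], [-3.03, 1.67], [-3.05, -0], [-3.03, 3.03]. Speed limits (rad/s): [2.39, 2.39, 3.01, 3.14, 3.14, 3.14].

### API

Orientations are given as [roll, pitch, yaw] about the fixed x, y, z axes, in that order (R = Rz(yaw) Ry(pitch) Rx(roll)).
In Python, from bench import env gives the robot as it stands.
- The arm moves only by the tool move_arm, never from a script. Its argument "series" is a list of rows, each a list of 3 entries, a list of its own where there are three numbers: the shift along the tool's x, y, z in m, then the turn, a rotation vector about the tool's x, y, z in degrees, then the opening, from 0 (shut) to 1 (fully open). A call has exactly 8 rows; each row is the pose to reach, as a shift and turn from the pose commanded when the call began, along the tool's axes at that moment; what a row does not reach only later rows make up. A row lasts 1/10 s, in which the tool goes at most 50 mm and 8.59 degrees, less where a joint would pass 70% of its speed; a pose out of reach is approached as far as the arm can. A call with a gripper value outside its range is refused whole. The fingers move at their own pace and stop on an object; the grip force is fixed at half the most. Time passes only in rows, so rows that repeat a pose let the fingers close, or fill a call up. It gives the time, the measured TCP pose, the force, the opening and the grip force at its end, in the units of the state.
- env.get_state(): the state, without advancing time (a new reading comes with each control period).
- env.capture(name): name is "scene" or "top"; returns the picture (480x640x3 uint8, red, green, blue); there is no depth.
- env.camera_params(name): a dict with "fx", "fy", "cx", "cy" (pixels), "k1" (the pictures are not rectified: a ray, as slopes to the right and down, at radius r is drawn at 1 + k1 r^2 times it, then the intrinsics apply), "T" (4x4, takes a point from camera to world coordinates). Camera axes: x right, y down, z forward; pixel columns grow to the right and rows downward; lengths in m; the calibration is good to about 2 mm. A picture is of the moment at which its call begins. camera_params takes no time and is no camera call.
- env.job_done(): hands the job in; it is judged then, once.
The state is a dict: "time": time; "joints": joint angles; "joint_vel": joint speeds; "joint_torque": joint torques, N m; "ee_pos": TCP position; "ee_rot": TCP orientation; "force": force on the tool from outside, world axes, zero at the start; "ft_torque": the same for the moment, N m; "grip_width": finger opening in m; "grip_force": force on a finger pad.
Only numpy, scipy, OpenCV 4.12 (cv2) and the standard library are available. Lean on these libraries where they do the work, as an engineer would, in place of code of your own. Each camera call takes 0.05 s, during which the arm holds its last target. There are 200 camera calls.

### The job

On the lathe's control box, turn the rotary speed selector to speed 3, the third click clockwise (seen from above) from off, off being the one long mark; push the handle round from the side with a fingertip, either way round, and do not pinch it between the fingers. When it rests in that click, and not before, press the start button fully down with a fingertip and let it come up again. Leave the things standing around where they are.

Things in the scene. Friction and masses are not known exactly. Their poses are not given: they have to be found in the camera images.
- unit: lathe control box, fixed to the bench: grey steel box 200 (x) x 320 (y) x 70 mm high, its flat top carrying selector and button. Origin: centre of its underside, on the bench; x points away from the robot at yaw 0, y left, z up. The selector is centred at (0, 60) mm, the start button at (-30, -105) mm in this frame.
- selector_axis (a point): the selector's upright axis where it meets the box's top (70 mm above the bench). Axes as the box's. White dial plate 185 mm square round it with 8 flat black marks every 45 degrees, 58 to 70 mm from the axis; the off mark, towards the box's +x, is longer and wider (52 to 88 mm). Clockwise from above follow speeds 1 to 7.
- selector (a joint): selector angle, rad, growing clockwise seen from above; 0 = handle at the off mark (box's +x), speed k = k x 0.785, speed 3 = 2.356. No end stops; values 6.283 apart are the same position (starts: 2.7 to 8.2, in any click but speed 3, rarely poised between two). Spring detents, about 0.1 N m (some 3 N at the handle): pushed over half-way (22 degrees) to the next click it snaps on into it by itself and stays.
- handle_tip (a point): middle of the pointing end of the selector's handle, 50 mm from the axis, 24 mm above the box's top; x points outward along the handle, z up. The selector is black plastic: round hub, radius 24 mm, 12 mm high on the box's top; on it the bar handle, 14 mm wide, from 13 mm behind the axis to 50 mm in front (white line on top), 12 to 36 mm above the box's top.
- start (a joint): travel of the start button, m: 0 up, 0.006 fully down; a spring button that takes 5 N fully down and comes up when let go.
- start_top (a point): centre of the top of the start button: a grey round cap, radius 15 mm, pressed straight down, in a dark steel housing on the box's top.
- turned_box: bystander: small dark turned wooden box with lid, 44 mm across, 40 mm high, standing loose on the control box's top behind the button. Origin: centre of its underside.
- gouge: bystander: turning tool with wooden handle, about 200 mm long, lying loose on the bench to the left of the control box. Origin: middle of its length, at its underside.
- blank: bystander: loose wooden block 50 x 50 x 60 mm high on the bench to the right of the control box. Origin: centre of its underside.
- pot: bystander: white ceramic cup, 70 mm across, 70 mm high, loose on the bench beyond the control box. Origin: centre of its underside.

How it is judged:
By the outcome, as a careful person would: the job done as asked, in the order asked, and still so for the second after the job is handed in, with the robot touching nothing.
It also fails if it takes over 51 s, if anything falls off the work surface, if the arm or the gripper's body presses on something with over 40 N, if the wrist force passes 120 N, or if a joint passes its speed limit or range.

## Working session

There is one attempt and no reset: what is moved stays moved. The work goes in short steps, Python scripts to look and compute and a tool call to move; the robot and the scene stay as the last step left them, time stands still between calls to the robot, and variables do not carry over. Pictures are saved under pics/ and viewed, at most 10 in all, crops included, and the job is handed in when it is done.

Besides the shell and the picture viewer there is one more tool, called after ">>>" as name([rows], argument=value, ...), one row to a line, values as JSON. move_arm: Moves the arm, as the interface text tells. Its arguments: {"type":"object","properties":{"series":{"type":"array"}},"required":["series"]}

```bash
mkdir -p pics; ls
python3 - <<'E'
from bench import env
import cv2
s=env.get_state();print({k:s[k] for k in ("time","ee_pos","ee_rot","force","grip_width")},env.nose_length)
for n in("scene","top"):
    p=env.camera_params(n);print(n,p)
    cv2.imwrite(f"pics/{n}0.png",env.capture(n)[:,:,::-1])
E
```

```text
pics
{'time': 0.0, 'ee_pos': array([0.17198501, 0.65228581, 0.25065346]), 'ee_rot': array([ 3.14001150e+00, -1.09527647e-04, -2.57923611e-01]), 'force': array([-0.88680599,  0.21308545, -0.34812369]), 'grip_width': 0.0876715129361556} 0.025
scene {'fx': 591.6540427061609, 'fy': 591.6540427061609, 'cx': 317.814069936572, 'cy': 239.53786700384399, 'k1': -0.14520949333134683, 'T': array([[ 0.60482748,  0.5188125 , -0.60416662,  1.2436369 ],
       [ 0.79615685, -0.41092398,  0.44415736, -0.4622383 ],
       [-0.01783217, -0.74964997, -0.66159424,  0.78770378],
       [ 0.        ,  0.        ,  0.        ,  1.        ]])}
top {'fx': 463.47308183034335, 'fy': 463.47308183034335, 'cx': 318.4062426048026, 'cy': 244.07328900578304, 'k1': -0.10512338560601671, 'T': array([[ 0.01888249, -0.98228937,  0.18641635,  0.42567415],
       [-0.99915673, -0.01173999,  0.03934474,  0.02421644],
       [-0.03645939, -0.18700207, -0.98168271,  0.98496073],
       [ 0.        ,  0.        ,  0.        ,  1.        ]])}
```

View pics/scene0.png

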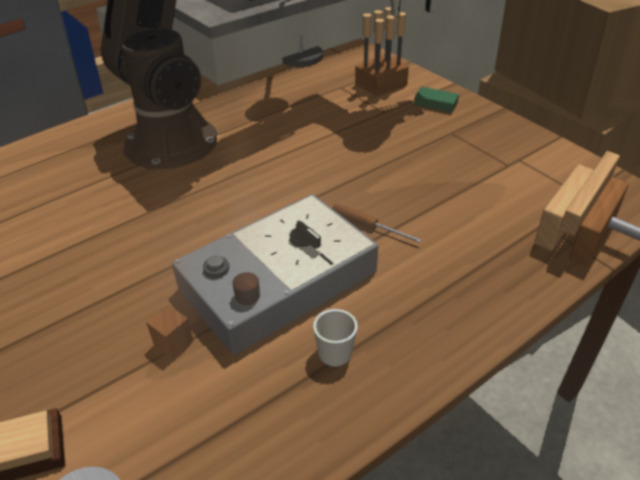

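View pics/top0.png

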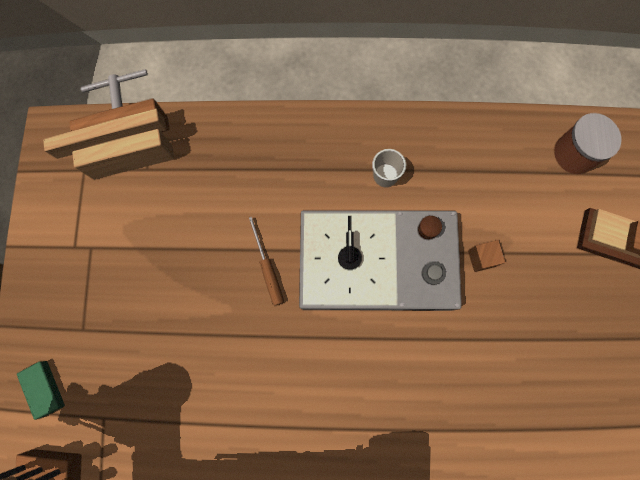

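The top view shows the box at about (380,260), the selector hub at (349,258), the off mark up near (349,222), the button at (433,272), the turned box at (430,227) and the cup at (389,167). The handle seems to point at or near off, so I'll zoom in and measure.

```bash
cat > h.py <<'E'
import numpy as np,cv2
from bench import env
def ray(n,u,v):
    p=env.camera_params(n);K=np.array([[p["fx"],0,p["cx"]],[0,p["fy"],p["cy"]],[0,0,1]])
    q=cv2.undistortPoints(np.array([[[u,v]]],float),K,np.array([p["k1"],0,0,0,0]))[0,0]
    return p["T"][:3,3],p["T"][:3,:3]@np.array([q[0],q[1],1])
def plane(n,u,v,z):
    o,d=ray(n,u,v);return o+d*(z-o[2])/d[2]
def tri(a,b):
    (o1,d1),(o2,d2)=ray("top",*a),ray("scene",*b)
    t=np.linalg.lstsq(np.c_[d1,-d2],o2-o1,rcond=None)[0]
    A,B=o1+d1*t[0],o2+d2*t[1];return (A+B)/2,np.linalg.norm(A-B)
def plate(n,im):
    h=cv2.cvtColor(im,cv2.COLOR_RGB2HSV)
    m=cv2.inRange(h,(0,0,165),(179,60,255))
    m=cv2.morphologyEx(m,cv2.MORPH_CLOSE,np.ones((9,9)))
    c=max(cv2.findContours(m,cv2.RETR_EXTERNAL,2)[0],key=lambda c:cv2.contourArea(c) if 5000<cv2.contourArea(c)<16000 else 0)
    c=cv2.convexHull(c)
    return cv2.approxPolyDP(c,0.04*cv2.arcLength(c,True),True)[:,0]
E
python3 - <<'E'
from h import *
for n in("top","scene"):
    im=cv2.imread(f"pics/{n}0.png")[:,:,::-1].copy()
    q=plate(n,im);P=np.array([plane(n,*x,.07) for x in q]);print(n,q.tolist(),P.round(4).tolist(),P.mean(0).round(4))
    print(np.linalg.norm(P-np.roll(P,-1,0),axis=1).round(3))
t=cv2.imread("pics/top0.png")[195:320,290:480];s=cv2.imread("pics/scene0.png")[190:320,165:385]
a=cv2.resize(t,None,fx=4,fy=4,interpolation=2)[:500,:760]
cv2.imwrite("pics/ct.png",a)
cv2.imwrite("pics/cs.png",cv2.resize(s,None,fx=3.6,fy=3.6,interpolation=2))
E
```

```text
top [[400, 213], [402, 305], [303, 304], [304, 213]] [[0.6656, -0.1037, 0.07], [0.4799, -0.1053, 0.07], [0.479, 0.089, 0.07], [0.6636, 0.0915, 0.07]] [ 0.572  -0.0071  0.07  ]
[0.186 0.194 0.185 0.195]
scene [[313, 196], [372, 244], [291, 289], [234, 233]] [[0.4773, 0.0917, 0.07], [0.6591, 0.0893, 0.07], [0.6602, -0.0916, 0.07], [0.4762, -0.0921, 0.07]] [ 0.5682 -0.0007  0.07  ]
[0.182 0.181 0.184 0.184]
```

View pics/ct.png

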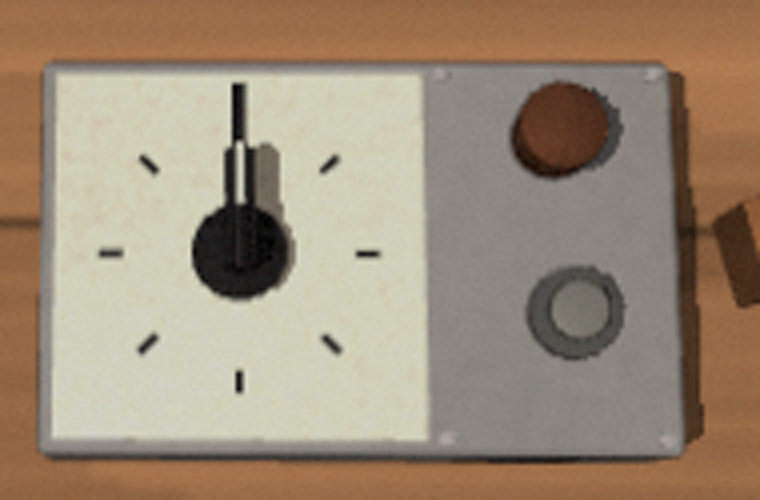

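View pics/cs.png

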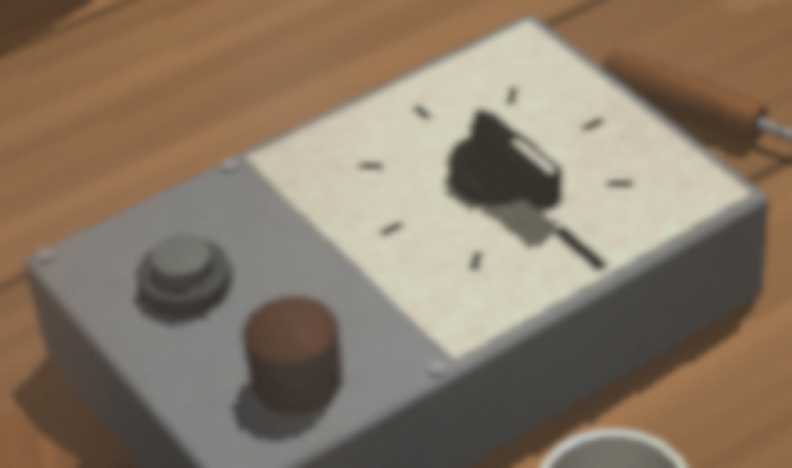

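The selector sits in the off click, with the handle along the long mark, so it needs 135° clockwise. In the crops, the dial centre is at (239.5,253) in top and (494,176) in scene. The button cap is at (582,308) and (181,252).

Run:
```python
from h import *
T=lambda u,v:(290+(u+.5)/4-.5,195+(v+.5)/4-.5)
S=lambda u,v:(165+(u+.5)/3.6-.5,190+(v+.5)/3.6-.5)
for n,a,b in [("axis",(239.5,253),(494,176)),("left",(111,253),(592,125)),("right",(368,253),(390,229)),("fr",(331,344),(371,166)),("fl",(149,344),(512,95)),("offend",(238,84),(603,267)),("button",(582,308),(181,252)),("tbox top",(567,126),(292,325)),("handle tip top",(239,143),(553,171))]:
    p,e=tri(T(*a),S(*b));print(n,p.round(4),round(e,4),plane("top",*T(*a),.07).round(4),plane("scene",*S(*b),.07).round(4))
```

```text
axis [ 0.5711 -0.0026  0.0729] 0.0022 [ 0.5721 -0.0017  0.07  ] [ 0.5678 -0.0017  0.07  ]
left [0.5702 0.0613 0.073 ] 0.0022 [0.5713 0.0624 0.07  ] [0.567  0.0625 0.07  ]
right [ 0.5717 -0.0666  0.0733] 0.0027 [ 0.5729 -0.0658  0.07  ] [ 0.5679 -0.0659  0.07  ]
fr [ 0.5262 -0.0479  0.0735] 0.0022 [ 0.5272 -0.0473  0.07  ] [ 0.5221 -0.0468  0.07  ]
fl [0.5251 0.0421 0.074 ] 0.0012 [0.5259 0.0427 0.07  ] [0.5208 0.0444 0.07  ]
offend [ 0.6578 -0.0009  0.0731] 0.0014 [ 6.59e-01 -4.00e-04  7.00e-02] [6.55e-01 4.00e-04 7.00e-02]
button [ 0.543  -0.167   0.0949] 0.0011 [ 0.5466 -0.1719  0.07  ] [ 0.5175 -0.1569  0.07  ]
tbox top [ 0.6301 -0.1583  0.1093] 0.0008 [ 0.6391 -0.1668  0.07  ] [ 0.5948 -0.1403  0.07  ]
handle tip top [ 0.6192 -0.0009  0.1085] 0.002 [ 0.6283 -0.0011  0.07  ] [0.5834 0.0243 0.07  ]
```

Estimates agree: the axis is at (0.570,-0.002) and box yaw is about 1°. The button top is at (0.543,-0.167), z about 0.092, matching the box geometry. Stereo heights read about 3 mm high against the known 70 mm top. Next I close the fingers, go beside the handle and turn the tool 75°.

```bash
cat >> h.py <<'E'
from scipy.spatial.transform import Rotation as R
AX=np.array([.570,-.002]);Y0=1.0
def rel(targets):
    "targets: (x,y,z TCP, yaw deg, tool down) -> shifts mm and turn deg in present tool axes"
    s=env.get_state();R0=R.from_euler("xyz",s["ee_rot"])
    for x,y,z,yaw in targets:
        t=R0.inv().apply(np.array([x,y,z])-s["ee_pos"])
        w=(R0.inv()*R.from_euler("xyz",[180,0,yaw],degrees=True)).as_rotvec(degrees=True)
        print((t*1e3).round(1),w.round(1))
    print("t",s["time"],"ee",s["ee_pos"].round(4),np.degrees(s["ee_rot"]).round(1),"F",s["force"].round(1),"w",s["grip_width"])
def arc(phi,r=.040,back=.0165,z=.115):
    a=np.radians(Y0-phi);d=np.array([np.cos(a),np.sin(a)]);c=np.array([d[1],-d[0]]) # c: clockwise
    p=AX+r*d-back*c;return (*p,z,Y0-90-phi)
E
python3 -c "
from h import *
rel([arc(0,back=.032,z=.2),arc(0,back=.032)])"
```

```text
[581.5 489.4  51.5] [ 0.1 -0.1 74.2]
[581.5 489.3 136.5] [ 0.1 -0.1 74.2]
t 0.1 ee [0.172  0.6523 0.2507] [179.9  -0.  -14.8] F [ 0.2  0.  -0.5] w 0.08760852334788255
```

>>> move_arm([
  [[0.29,0.245,0.025],[0,0,37],0],
  [[0.29,0.245,0.025],[0,0,37],0],
  [[0.29,0.245,0.025],[0,0,37],0],
  [[0.29,0.245,0.025],[0,0,37],0],
  [[0.581,0.489,0.051],[0,0,74.2],0],
  [[0.581,0.489,0.051],[0,0,74.2],0],
  [[0.581,0.489,0.051],[0,0,74.2],0],
  [[0.581,0.489,0.051],[0,0,74.2],0],
])

```text
time: 0.9
ee_pos: [0.4022, 0.3243, 0.2248]
ee_rot: [3.142, 0.0, -1.464]
force: [0.7, 1.0, -0.2]
grip_width: 0.0293
grip_force: 0.0
```

```bash
python3 -c "
from h import *
rel([arc(0,back=.032,z=.2)])"
```

```text
[ 314.1 -174.6   24.8] [0.  0.  5.1]
t 0.9 ee [0.4022 0.3243 0.2248] [180.    0.  -83.9] F [ 0.7  1.  -0.2] w 0.029253337565384622
```

>>> move_arm([
  [[0.312,-0.174,0.025],[0,0,5],0],
  [[0.312,-0.174,0.025],[0,0,5],0],
  [[0.312,-0.174,0.025],[0,0,5],0],
  [[0.312,-0.174,0.025],[0,0,5],0],
  [[0.312,-0.174,0.025],[0,0,5],0],
  [[0.312,-0.174,0.025],[0,0,5],0],
  [[0.312,-0.174,0.025],[0,0,5],0],
  [[0.312,-0.174,0.025],[0,0,5],0],
])

```text
time: 1.7
ee_pos: [0.6113, 0.0317, 0.1984]
ee_rot: [3.14, -0.001, -1.549]
force: [-0.1, 0.5, -0.2]
grip_width: 0.0008
grip_force: 0.0
```

Run:
```python
from h import *
rel([arc(0,back=.032)])
a=env.capture("scene")[130:330,165:425]
cv2.imwrite("pics/a1.png",cv2.resize(a[:,:,::-1],None,fx=3,fy=3,interpolation=2))
```

```text
[ 0.8  1.7 83.4] [ 0.1 -0.1  0.2]
t 1.7 ee [0.6113 0.0317 0.1984] [ 1.799e+02 -1.000e-01 -8.880e+01] F [-0.1  0.5 -0.2] w 0.0008259467048175079
```

View pics/a1.png

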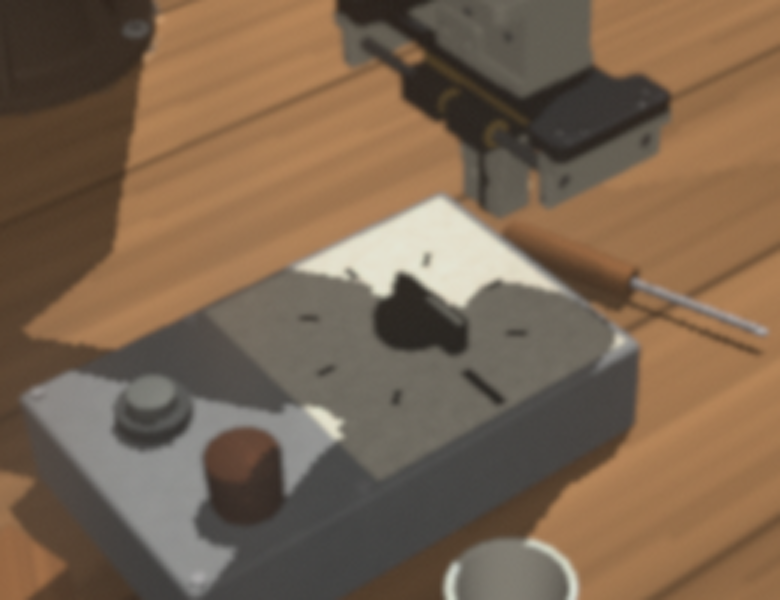

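The fingers are closed. The tips are at about (495,205), left of the handle, which still points at off (450,330). Now descend.

>>> move_arm([
  [[0.001,0.002,0.042],[0,0,0],0],
  [[0.001,0.002,0.083],[0,0,0],0],
  [[0.001,0.002,0.083],[0,0,0],0],
  [[0.001,0.002,0.083],[0,0,0],0],
  [[0.001,0.002,0.083],[0,0,0],0],
  [[0.001,0.002,0.083],[0,0,0],0],
  [[0.001,0.002,0.083],[0,0,0],0],
  [[0.001,0.002,0.083],[0,0,0],0],
])

```text
time: 2.55
ee_pos: [0.6081, 0.035, 0.118]
ee_rot: [-3.14, 0.0, -1.545]
force: [0.1, 1.5, 0.1]
grip_width: 0.0008
grip_force: 0.0
```

Run:
```python
from h import *
rel([arc(p) for p in (0,5,10,15,20,25,30,35,40)])
```

```text
[19.8 -1.   3. ] [-0.1  0.   0.5]
[23.4 -2.3  3. ] [-0.1  0.   5.5]
[27.  -3.2  3. ] [-0.1  0.  10.5]
[30.7 -3.9  3. ] [-0.1  0.  15.5]
[34.5 -4.1  3. ] [-0.1  0.  20.5]
[38.3 -4.1  3. ] [-0.1  0.  25.5]
[42.  -3.7  3. ] [-0.1  0.1 30.5]
[45.7 -3.1  3. ] [-0.1  0.1 35.5]
[49.4 -2.   3. ] [-0.1  0.1 40.5]
t 2.55 ee [0.6081 0.035  0.118 ] [-179.9    0.   -88.5] F [0.1 1.5 0.1] w 0.0007541824148196126
```

>>> move_arm([
  [[0.01,-0.001,0.002],[0,0,0.5],0],
  [[0.02,-0.001,0.002],[0,0,0.5],0],
  [[0.0235,-0.0025,0.002],[0,0,5.5],0],
  [[0.027,-0.003,0.002],[0,0,10.5],0],
  [[0.031,-0.004,0.002],[0,0,15.5],0],
  [[0.0345,-0.004,0.002],[0,0,20.5],0],
  [[0.038,-0.004,0.002],[0,0,25.5],0],
  [[0.042,-0.0035,0.002],[0,0,30.5],0],
])

```text
time: 3.35
ee_pos: [0.6122, -0.0083, 0.1147]
ee_rot: [3.141, -0.0, -2.082]
force: [-0.2, -0.1, 1.1]
grip_width: 0.0004
grip_force: 0.0
```

Run:
```python
from h import *
rel([arc(p) for p in range(36,80,6)])
```

```text
[ 2.7 -1.5 -0.3] [ 0.  -0.   5.7]
[ 7.1 -2.6 -0.3] [ 0.  -0.  11.7]
[11.6 -3.2 -0.3] [ 0.  -0.  17.7]
[16.1 -3.3 -0.3] [ 0.  -0.  23.7]
[20.6 -3.  -0.3] [ 0.  -0.  29.7]
[25.1 -2.2 -0.3] [ 0.  -0.  35.7]
[29.4 -0.9 -0.3] [ 0.  -0.  41.7]
[33.6  0.8 -0.3] [ 0.  -0.  47.7]
t 3.35 ee [ 0.6122 -0.0083  0.1147] [ 180.    -0.  -119.3] F [-0.2 -0.1  1.1] w 0.00039745185923670175
```

>>> move_arm([
  [[0.0025,-0.0015,0],[0,0,5.5],0],
  [[0.007,-0.0025,0],[0,0,11.5],0],
  [[0.0115,-0.003,0],[0,0,17.5],0],
  [[0.016,-0.0035,0],[0,0,23.5],0],
  [[0.0205,-0.003,0],[0,0,29.5],0],
  [[0.025,-0.002,0],[0,0,35.5],0],
  [[0.0295,-0.001,0],[0,0,41.5],0],
  [[0.0335,0.001,0],[0,0,47.5],0],
])

```text
time: 4.15
ee_pos: [0.5949, -0.0372, 0.1147]
ee_rot: [-3.141, -0.0, -2.912]
force: [-0.5, 0.2, 0.5]
grip_width: 0.0001
grip_force: 0.0
```

Run:
```python
from h import *
rel([arc(p) for p in range(84,126,6)])
a=env.capture("scene")[160:310,220:400]
cv2.imwrite("pics/a2.png",cv2.resize(a[:,:,::-1],None,fx=4,fy=4,interpolation=2))
```

```text
[ 4.1 -1.6 -0.2] [-0.  -0.   6.2]
[ 8.5 -2.6 -0.2] [-0.  -0.  12.2]
[13.  -3.2 -0.2] [-0.  -0.  18.2]
[17.6 -3.3 -0.2] [-0.  -0.  24.2]
[22.1 -2.9 -0.2] [-0.  -0.  30.2]
[26.5 -2.1 -0.2] [-0.  -0.  36.2]
[30.9 -0.8 -0.2] [-0.  -0.  42.2]
t 4.15 ee [ 0.5949 -0.0372  0.1147] [-180.    -0.  -166.8] F [-0.5  0.2  0.5] w 0.00011556189619434007
```

View pics/a2.png

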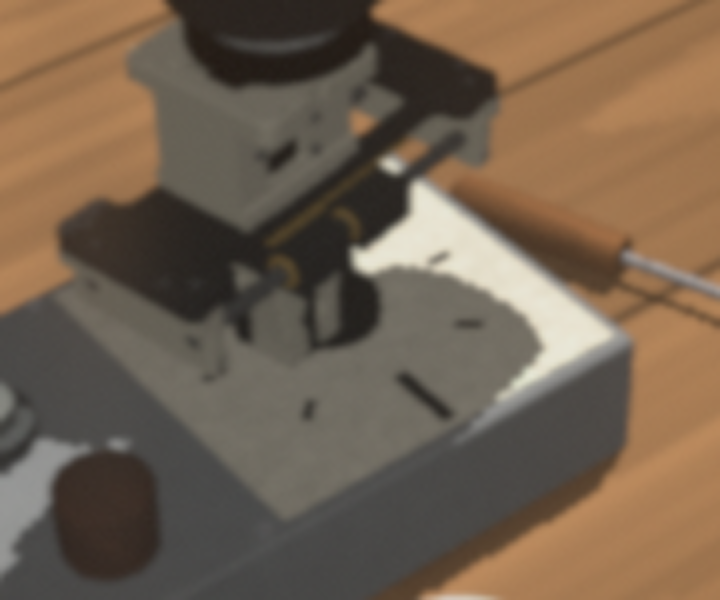

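The handle has moved ahead of the fingers (tips at about (290,350)) and no longer points at off. Continue slowly past the 112.5° crest to about 120°.

>>> move_arm([
  [[0.004,-0.0015,0],[0,0,6],0],
  [[0.0085,-0.0025,0],[0,0,12],0],
  [[0.013,-0.003,0],[0,0,18],0],
  [[0.0175,-0.0035,0],[0,0,24],0],
  [[0.022,-0.003,0],[0,0,30],0],
  [[0.0265,-0.002,0],[0,0,36],0],
  [[0.029,-0.0015,0],[0,0,39],0],
  [[0.029,-0.0015,0],[0,0,39],0],
])

```text
time: 5.0
ee_pos: [0.567, -0.0449, 0.1149]
ee_rot: [-3.141, -0.0, 2.697]
force: [0.4, 0.9, 0.0]
grip_width: 0.0004
grip_force: 0.0
```

Run:
```python
from h import *
rel([arc(110,back=.025),arc(110,back=.03,z=.2)])
```

```text
[-13.6   3.1  -0.1] [-0.  -0.  -6.5]
[-18.6   3.6 -85.1] [-0.  -0.  -6.5]
t 5.0 ee [ 0.567  -0.0449  0.1149] [-180.    -0.   154.5] F [0.4 0.9 0. ] w 0.000426062991459279
```

>>> move_arm([
  [[-0.006,0.001,0],[0,0,-3],0],
  [[-0.0135,0.003,0],[0,0,-6.5],0],
  [[-0.0135,0.003,-0.03],[0,0,-6.5],0],
  [[-0.0135,0.003,-0.065],[0,0,-6.5],0],
  [[-0.0135,0.003,-0.065],[0,0,-6.5],0],
  [[-0.0135,0.003,-0.065],[0,0,-6.5],0],
  [[-0.0135,0.003,-0.065],[0,0,-6.5],0],
  [[-0.0135,0.003,-0.065],[0,0,-6.5],0],
])

```text
time: 5.8
ee_pos: [0.5802, -0.0475, 0.1788]
ee_rot: [-3.141, -0.002, 2.81]
force: [0.1, 0.4, 0.6]
grip_width: 0.0004
grip_force: 0.0
```

Run:
```python
from h import *
rel([(.543,-.167,.16,180)])
```

```text
[  -3.7 -125.1   19. ] [ -0.   -0.1 -19. ]
t 5.8 ee [ 0.5802 -0.0475  0.1788] [-1.799e+02 -1.000e-01  1.610e+02] F [0.1 0.4 0.6] w 0.00035767676075417924
```

>>> move_arm([
  [[-0.004,-0.04,0.0],[0,0,-7],0],
  [[-0.004,-0.08,0.0],[0,0,-14],0],
  [[-0.004,-0.125,0.01],[0,0,-19],0],
  [[-0.004,-0.125,0.019],[0,0,-19],0],
  [[-0.004,-0.125,0.019],[0,0,-19],0],
  [[-0.004,-0.125,0.019],[0,0,-19],0],
  [[-0.004,-0.125,0.019],[0,0,-19],0],
  [[-0.004,-0.125,0.019],[0,0,-19],0],
])

```text
time: 6.6
ee_pos: [0.5444, -0.1659, 0.1613]
ee_rot: [-3.142, 0.001, -3.141]
force: [0.5, -0.4, 0.1]
grip_width: 0.0004
grip_force: 0.0
```

Run:
```python
from h import *
rel([(.543,-.167,.12,180)])
t=env.capture("top")[195:320,290:480];s=env.capture("scene")[150:320,165:385]
f=lambda a,k:cv2.resize(a[:,:,::-1],None,fx=k,fy=k,interpolation=2)
a,b=f(t,2.1),f(s,1.8);h=max(len(a),len(b))
pad=lambda a:cv2.copyMakeBorder(a,0,h-len(a),0,0,0)
cv2.imwrite("pics/a3.png",np.hstack([pad(a),pad(b)]))
```

```text
[ 1.5 -1.1 41.3] [-0.  0.  0.]
t 6.6 ee [ 0.5444 -0.1659  0.1613] [-180.    0. -180.] F [ 0.5 -0.4  0.1] w 0.0004413664455390841
```

View pics/a3.png

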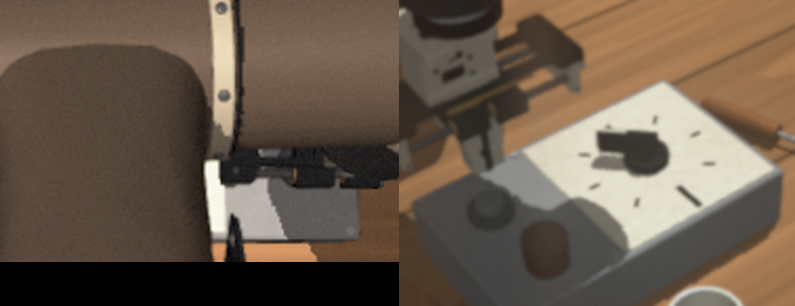

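The top view is blocked by the arm. The scene view shows the handle pointing left, with its tip at about (600,137). I check the angle by ray onto the handle-top plane.

Run:
```python
from h import *
S=lambda u,v:(165+(u-399)/1.8,150+v/1.8)
for u,v in ((598,131),(600,136),(603,139)):
    p=plane("scene",*S(u,v),.106+.003);d=p[:2]-(AX+[.001,0]);print(p.round(4),"phi",Y0-np.degrees(np.arctan2(d[1],d[0])),"r",np.hypot(*d))
im=env.capture("scene")[195:255,262:345]
cv2.imwrite("pics/a4.png",cv2.resize(im[:,:,::-1],None,fx=9,fy=9,interpolation=2))
```

```text
[ 0.5405 -0.0386  0.109 ] phi 130.8434202618525 r 0.047672446263283104
[ 0.5481 -0.0414  0.109 ] phi 121.13222054380651 r 0.04555985386866259
[ 0.5538 -0.0417  0.109 ] phi 114.43741409660187 r 0.04323690327355273
```

View pics/a4.png

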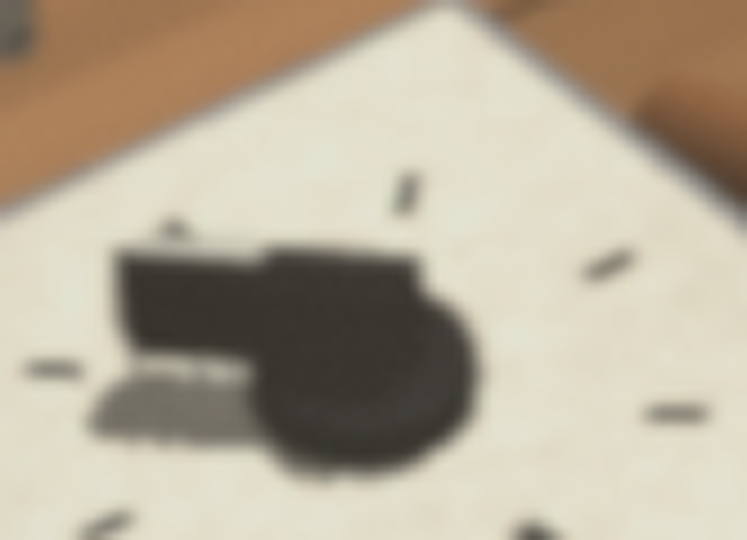

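Run:
```python
from h import *
S=lambda u,v:(262+(u+.5)/9-.5,195+(v+.5)/9-.5)
for a,b,z in (((265,262),(118,255),.109),((415,262),(118,255),.109),((250,360),(130,355),.085),((675,412),(53,369),.073)):
    d=plane("scene",*S(*b),z)-plane("scene",*S(*a),z);print(Y0-np.degrees(np.arctan2(d[1],d[0])))
rel([(.543,-.167,.12,180)])
```

```text
133.70322081031074
131.57556801831663
133.02824293254494
135.3376369950889
[ 1.2 -0.8 41.2] [-0.  0.  0.]
t 6.75 ee [ 0.5442 -0.1662  0.1612] [-180.    0. -180.] F [-0.5 -0.2 -0.3] w 0.0007525216907251664
```

The handle edges give 132–134°, so it rests in the speed 3 click (135°). Now the button: approach to tip z about 0.097, then press gently.

>>> move_arm([
  [[0.001,-0.001,0.02],[0,0,0],0],
  [[0.001,-0.001,0.038],[0,0,0],0],
  [[0.001,-0.001,0.038],[0,0,0],0],
  [[0.001,-0.001,0.038],[0,0,0],0],
  [[0.001,-0.001,0.041],[0,0,0],0],
  [[0.001,-0.001,0.044],[0,0,0],0],
  [[0.001,-0.001,0.046],[0,0,0],0],
  [[0.001,-0.001,0.046],[0,0,0],0],
])

```text
time: 7.55
ee_pos: [0.5434, -0.1678, 0.1153]
ee_rot: [-3.141, 0.001, 3.141]
force: [1.4, 0.1, 3.0]
grip_width: 0.0
grip_force: 1.2
```

>>> move_arm([
  [[0,0,0.001],[0,0,0],0],
  [[0,0,0.002],[0,0,0],0],
  [[0,0,0.003],[0,0,0],0],
  [[0,0,0.004],[0,0,0],0],
  [[0,0,0.004],[0,0,0],0],
  [[0,0,0.004],[0,0,0],0],
  [[0,0,0.004],[0,0,0],0],
  [[0,0,0.004],[0,0,0],0],
])

```text
time: 8.35
ee_pos: [0.5434, -0.1678, 0.1113]
ee_rot: [-3.141, 0.001, 3.141]
force: [0.7, 2.0, 5.9]
grip_width: 0.0001
grip_force: 2.7
```

>>> move_arm([
  [[0,0,0.001],[0,0,0],0],
  [[0,0,0.002],[0,0,0],0],
  [[0,0,0.002],[0,0,0],0],
  [[0,0,0.002],[0,0,0],0],
  [[0,0,0.002],[0,0,0],0],
  [[0,0,0.002],[0,0,0],0],
  [[0,0,0.002],[0,0,0],0],
  [[0,0,0.002],[0,0,0],0],
])

```text
time: 9.15
ee_pos: [0.5435, -0.1678, 0.111]
ee_rot: [-3.141, 0.002, -3.141]
force: [-3.6, 3.3, 20.5]
grip_width: 0.0003
grip_force: 10.0
```

That is the hard stop: 20 N at tip z 0.086, which is 6 mm below the measured top. Now release and lift.

>>> move_arm([
  [[0,0,-0.005],[0,0,0],0],
  [[0,0,-0.015],[0,0,0],0],
  [[0,0,-0.04],[0,0,0],0],
  [[0,0,-0.08],[0,0,0],0],
  [[-0.03,0,-0.1],[0,0,0],0],
  [[-0.03,0,-0.1],[0,0,0],0],
  [[-0.03,0,-0.1],[0,0,0],0],
  [[-0.03,0,-0.1],[0,0,0],0],
])

```text
time: 9.95
ee_pos: [0.5714, -0.1677, 0.2076]
ee_rot: [3.141, -0.003, 3.141]
force: [-0.1, 0.3, -0.1]
grip_width: 0.0004
grip_force: 0.0
```

Run:
```python
from h import *
rel([])
cv2.imwrite("pics/a5.png",env.capture("scene")[:,:,::-1][140:400,120:460].repeat(2,0).repeat(2,1))
```

```text
t 9.95 ee [ 0.5714 -0.1677  0.2076] [180.   -0.2 180. ] F [-0.1  0.3 -0.1] w 0.0003578137213178774
```

View pics/a5.png

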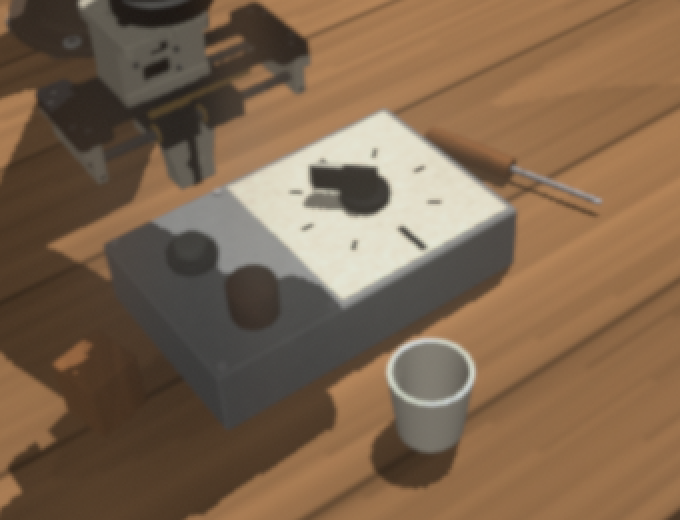

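The handle is still at speed 3 (tip at (315,178)), the button is up at (192,250), the bystanders are in place and the arm is clear. Handing in.

```bash
python3 -c "
from bench import env
print(env.job_done())"
```

```text
the job is handed in; nothing more can be done
None
```

I pushed the selector round to speed 3 with the closed fingertips, then pressed the start button to its stop and let it come up; the things around it look unmoved, and the job was handed in at about 10 s.

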